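# Pack the grab-and-go caddy in the mudroom

## Robot

A 6-joint arm with a two-finger parallel gripper is mounted at the origin on the work surface. World frame = base frame: x ahead of the robot, y to its left, z up, the work surface at z = 0. Lengths are in mm, angles in rad, forces in N, time in s.
With the tool pointing down it reaches from about 275 to 750 mm from the base axis. Payload 10.2 kg.
Tool frame: the origin (TCP) lies at the very end of the fingers, on their centre line; the grasp point (between the pads) lies 19 mm behind it (ctrl.hold_point_z is the distance from the TCP to the grasp point, in mm); z points along the fingers, y is the direction in which the jaws open and shut (so a half turn about z gives the same grasp; the last joint's range is limited). The gripper opens to 85 mm and grips with 20 to 120 N. Pads are 22 mm wide; open, the fingers measure 114 mm over their backs; the gripper's body (76 mm by 85 mm) begins 54 mm behind the grasp point. The pads swing forward as they close: fully open they stand 13 mm farther back than shut.
Start: joints at [-1.328, 0.313, 1.498, -0, 1.331, -0.223], TCP at [235.786, -469.08, 231.294] pointing down, gripper open.
Joint ranges: [-2.94, 2.94], [-0.97, 2.17], [0.19, 2.56], [-1.23, 4.37], [0.02, 3.11], [-2.88, 2.88]. Speed limits (rad/s): [2.39, 2.39, 3.01, 3.14, 3.14, 3.14].

## Interface

Orientations are given as a unit quaternion [w, x, y, z].
In Python, from rig import readout, cams, workorder, spotter, ctrl gives the robot as it stands.
- The arm moves only by the tool step_arm, never from a script. Its argument "plan" is text: rows parted by semicolons, each of 5 numbers parted by spaces: the shift along the tool's x, y, z in cm, then the turn about the tool's z in degrees, then the opening in per cent of the stroke, from 0 (shut) to 100 (fully open). In form: x y z twist gripper; .... A call has 1 to 10 rows; each row is the pose to reach, as a shift and turn from the pose commanded when the call began, along the tool's axes at that moment; what a row does not reach only later rows make up. A row lasts 1/10 s, in which the tool goes at most 50 mm and 8.59 degrees, less where a joint would pass 70% of its speed; a pose out of reach is approached as far as the arm can. A call with a gripper value outside its range is refused whole. The fingers move at their own pace and stop on an object; "grip_force" is the grip in N (left out, the last holds). Time passes only in rows, so rows that repeat a pose let the fingers close. It gives the time, the measured TCP pose, the force and the opening at its end, in the units of the state.
- readout.sense(): the state, without advancing time (a new reading comes with each control period).
- cams.capture(name): name is "scene" or "top"; returns (picture, depth): 420x560x3 uint8, red, green, blue; 420x560 float32, mm along the optical axis (not along the pixel's ray), 0 where there is no reading.
- cams.camera_info(name): a dict with "vfov" (degrees; the focal length in pixels is half the picture's height over the tangent of half this angle, whatever the lens; pixels are square), "cx", "cy" (the principal point, pixels), "k1" (the pictures are not rectified: a ray, as slopes to the right and down, at radius r is drawn at 1 + k1 r^2 times it, then the intrinsics apply), "rvec" (rotation vector, rad) and "tvec" (3), from world to camera coordinates, as OpenCV has them. Camera axes: x right, y down, z forward; pixel columns grow to the right and rows downward; lengths in mm; the calibration is good to about 2 mm. A picture is of the moment at which its call begins. camera_info takes no time and is no camera call.
- workorder.finish_job(): hands the job in, once; it reports no verdict.
Trained networks look in the newest picture that a camera, given by its name, has taken for a name from the list of things; names that differ only in an ending like _2 or _b are one class to them, and where a whole thing is asked for, a point or a joint stands for the part that bears it (a point fixed in the world has none). Each returns a list of dicts, best first, with "conf" (0 to 1); they miss things now and then, are a little off and sometimes report something else, mostly with a low value. They report only what shows in the picture. A call takes as long as a camera call.
- spotter.regions_of(camera, target): "pixels" (420x560 bool, what is visible of it) and "extent" ([centre column, centre row, width, height] in pixels, round what is visible of it).
The state is a dict: "time_s": time; "joints": joint angles; "dq": joint speeds; "tau": joint torques, N m; "eef_pos": TCP position; "ee_rot": TCP orientation; "force": force on the tool from outside, world axes, zero at the start; "wrist_torque": the same for the moment, N m; "grip_width": opening from 0.0 (shut) to 1.0 (fully open).
Only numpy, scipy, OpenCV 4.12 (cv2) and the standard library are available. Lean on these libraries where they do the work, as an engineer would, in place of code of your own. Each camera call takes 0.05 s, during which the arm holds its last target. There are 200 camera calls.

## Task

Pack the pine grab-and-go caddy for the morning: lay the red ice scraper flat in the grey bin, the black flashlight in the white bin, and put the yellow dog whistle and the treat tin (green lid with a white bone) in the blue bin, one in each of its two compartments, the tin standing upright. Set everything down rather than dropping it, and leave the red boot brush, the silver flashlight and the brown boot-grease tin where they are.

Things in the scene. Friction and masses are not known exactly. Their poses are not given: they have to be found in the camera images.
- ice_scraper: Red plastic hand ice scraper, 160 mm long: straight handle 26 mm wide, 28 mm high from x = -80 to +15 mm, widening to a flat blade 66 mm wide, 8 mm thick, ending at x = +80. Flat underside. Origin: on the underside at mid-length (near its centre of mass); x towards the blade, z up. About 100 g. Goes in the grey bin.
- black_flashlight: Black aluminium flashlight, 130 mm long, hexagonal head (x +32 to +65, lens at +x) and tail cap (x -65 to -47), both 34 mm across flats, joined by a round tube 27 mm in diameter (28 over its ribs). Lies on a flat. Origin: mid-length on its axis, 17 mm above what it lies on; x towards the lens. About 170 g. Goes in the white bin.
- dog_whistle: Yellow plastic whistle lying on its flat side, 19 mm thick: round chamber 26 mm in diameter with a mouthpiece 12 mm wide leaving it tangentially (y = +1 to +13 mm) to x = +40. Origin: axis of the chamber, mid-thickness (9.5 mm above what it lies on); x towards the mouthpiece, z up. About 20 g. Goes in the blue bin.
- treat_tin: Dog-treat tin: cream body, green lid with a white bone on it. Cylinder 50 mm in diameter (51 over the lid), 65 mm tall, upright. Origin: centre of its underside, z up. About 130 g. Goes upright in the blue bin.
- bin_blue: Blue plastic bin in the pine caddy, with a 3 mm cross wall at x = 0, as high as the rim, making two compartments 93 mm (x) by 90 mm (y) centred at x = +48 and -48 mm: one for the whistle, the other for the treat tin, either way round. 196 x 96 x 30 mm outside, 3 mm walls and floor (190 x 90 mm inside). Origin: centre of its underside, 8 mm above the bench; x along its length, z up. Fixed.
- bin_grey: Dark grey plastic bin, undivided, for the ice scraper. The three bins stand side by side, in any order, in a low pine caddy 314 x 220 mm with walls 34 mm high, fixed to the bench. 196 x 96 x 30 mm outside, 3 mm walls and floor (190 x 90 mm inside). Origin: centre of its underside, 8 mm above the bench; x along its length, z up. Fixed.
- bin_white: White plastic bin in the pine caddy, undivided, for the black flashlight. 196 x 96 x 30 mm outside, 3 mm walls and floor (190 x 90 mm inside). Origin: centre of its underside, 8 mm above the bench; x along its length, z up. Fixed.
- boot_brush: Red boot brush, leave alone: 163 mm long, 46 mm wide, 32 mm high, red plastic back with a narrower handle towards -x, pale bristles below. Origin: on the underside near mid-length; x away from the handle, z up. About 140 g.
- silver_flashlight: Bare silver flashlight with blue buttons, leave alone. 130 mm long, hexagonal head (x +32 to +65, lens at +x) and tail cap (x -65 to -47), both 34 mm across flats, joined by a round tube 27 mm in diameter (28 over its ribs). Lies on a flat. Origin: mid-length on its axis, 17 mm above what it lies on; x towards the lens. About 170 g.
- grease_tin: Boot-grease tin, leave alone: dark brown body, plain brass lid. Cylinder 50 mm in diameter (51 over the lid), 65 mm tall, upright. Origin: centre of its underside, z up. About 130 g.

How it is judged:
By the outcome, as a careful person would: the job done as asked, in the order asked, and still so for the second after the job is handed in, with the robot touching nothing.
It also fails if it takes over 109 s, if anything falls off the work surface, if the arm or the gripper's body presses on something with over 40 N, if the wrist force passes 120 N, or if a joint passes its speed limit or range.

## Working session

There is one attempt and no reset: what is moved stays moved. The work goes in short steps, Python scripts to look and compute and a tool call to move; the robot and the scene stay as the last step left them, time stands still between calls to the robot, and variables do not carry over. Pictures are saved under pics/ and viewed, about 12 in all and at most 16, crops included, and the job is handed in when it is done.

Besides the shell and the picture viewer there is one more tool, called after "Emit:" as a command line: name --argument value ..., lists and objects as JSON in quotes. step_arm: Moves the arm, as the interface text tells. Its arguments: {"type":"object","properties":{"plan":{"type":"string"},"grip_force":{"type":"number"}},"required":["plan"]}

```bash
mkdir -p pics; cat > h.py <<'E'
import numpy as np,cv2
from rig import readout,cams,workorder,spotter,ctrl
def cam(n):
    i=cams.camera_info(n); f=210/np.tan(np.radians(i['vfov'])/2)
    R=cv2.Rodrigues(np.array(i['rvec'],float))[0]; return i,f,R,np.array(i['tvec'],float).ravel()
def rays(n,px):
    i,f,R,t=cam(n); K=np.array([[f,0,i['cx']],[0,f,i['cy']],[0,0,1.]])
    return cv2.undistortPoints(np.asarray(px,float).reshape(-1,1,2),K,np.array([i['k1'],0,0,0.])).reshape(-1,2)
def world(n,px,d):
    i,f,R,t=cam(n); s=rays(n,px); c=np.c_[s,np.ones(len(s))]*np.asarray(d).reshape(-1,1)
    return (c-t)@R
def cloud(n,depth,mask=None):
    m=(depth>0) if mask is None else mask&(depth>0)
    v,u=np.nonzero(m); return world(n,np.c_[u,v],depth[v,u])
def save(n,im): cv2.imwrite('pics/'+n,im[:,:,::-1])
E
python3 - <<'E'
from h import *
s=readout.sense();print(s['time_s'],s['eef_pos'],s['ee_rot'],s['grip_width'])
for n in('scene','top'):
    im,d=cams.capture(n);np.savez(''+n+'0.npz',im=im,d=d);save(n+'0.png',im)
    i,f,R,t=cam(n);print(n,-R.T@t,R[2],i['k1'])
for o in 'ice_scraper black_flashlight dog_whistle treat_tin bin_blue bin_grey bin_white boot_brush silver_flashlight grease_tin'.split():
    for r in spotter.regions_of('top',o)[:2]:
        P=cloud('top',d,r['pixels'])
        if len(P)<5: continue
        z=P[:,2]; q=cv2.minAreaRect(P[:,:2].astype(np.float32))
        print(o,round(r['conf'],2),np.round(r['extent']),'med',np.round(np.median(P,0)),'zmax',np.percentile(z,[5,95]).round(),'rect',np.round(q[0]),np.round(q[1]),round(q[2]))
E
```

```text
0.0 [ 235.71693676 -468.80002475  230.71463543] [-6.78917347e-04  9.73000754e-01  2.30800935e-01  6.00504540e-06] 1.0006863654899703
scene [1521.4955897   483.10580406  782.58157184] [-0.74111759 -0.37999674 -0.5534864 ] 0.07608611661794108
top [ 408.8121781   -60.98319588 1045.37413201] [ 0.12070605  0.00653221 -0.9926668 ] -0.10525823826923822
ice_scraper 0.66 [339. 189.  26.  66.] med [ 626. -212.   14.] zmax [ 4. 30.] rect [ 603. -210.] [167.  67.] 2
black_flashlight 0.74 [293. 190.  22.  52.] med [599. -85.  30.] zmax [ 1. 36.] rect [598. -86.] [ 42. 143.] 83
dog_whistle 0.55 [326. 247.   9.  17.] med [ 444. -176.   20.] zmax [ 5. 22.] rect [ 448. -179.] [24. 55.] 70
dog_whistle 0.47 [384. 189.  12.  53.] med [ 598. -324.   30.] zmax [19. 36.] rect [ 598. -327.] [ 37. 133.] 89
treat_tin 0.73 [371. 244.  24.  16.] med [ 454. -284.   65.] zmax [ 7. 69.] rect [ 453. -296.] [65. 50.] 75
treat_tin 0.44 [168. 218.  46.  80.] med [515. 250.  13.] zmax [ 9. 39.] rect [515. 243.] [202. 103.] 12
bin_blue 0.56 [128. 224.  50.  83.] med [492. 348.  13.] zmax [ 9. 39.] rect [493. 339.] [201. 101.] 12
bin_grey 0.86 [202. 211.  52.  82.] med [538. 152.  12.] zmax [ 9. 39.] rect [537. 149.] [200.  98.] 12
bin_white 0.73 [166. 219.  45.  79.] med [516. 250.  13.] zmax [ 9. 39.] rect [516. 244.] [201. 101.] 14
boot_brush 0.78 [432. 224.  25.  61.] med [ 522. -444.   32.] zmax [ 2. 35.] rect [ 514. -453.] [167.  60.] 3
silver_flashlight 0.97 [385. 191.  12.  49.] med [ 599. -324.   30.] zmax [19. 36.] rect [ 598. -327.] [ 39. 133.] 88
silver_flashlight 0.51 [201. 210.  49.  82.] med [538. 152.  13.] zmax [ 9. 39.] rect [536. 148.] [205. 101.] 13
grease_tin 0.66 [286. 249.  22.  19.] med [434. -72.  67.] zmax [62. 69.] rect [435. -71.] [52. 53.] 8
grease_tin 0.55 [340. 188.  25.  63.] med [ 626. -212.   14.] zmax [ 5. 30.] rect [ 602. -212.] [161.  67.] 4
```

```bash
python3 - <<'E'
import numpy as np,cv2
a=np.load('top0.npz');im=a['im'][:,:,::-1]
cv2.imwrite('pics/topc.png',cv2.resize(im[150:300,90:490],None,fx=2,fy=2,interpolation=cv2.INTER_CUBIC))
E
```

```text
(no output)
```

View pics/topc.png

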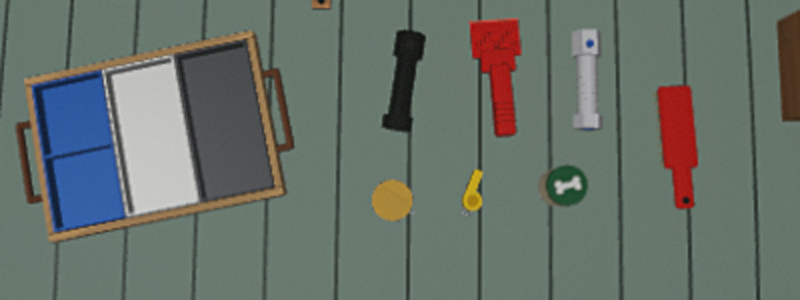

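View pics/scene0.png

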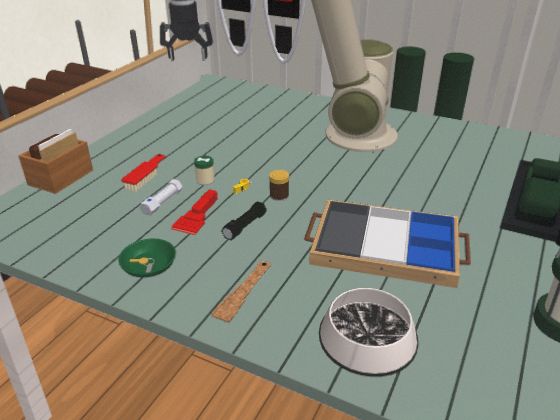

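The top view shows the caddy at left with blue, white and grey bins from left to right (crop centres about 80,150; 150,140; 225,120). The black flashlight is at (405,80), the scraper at (497,75) with its blade up, the whistle at (473,190) and the bone-lid tin at (567,186). The distractors are the brass tin (392,200), the silver flashlight (587,80) and the brush (678,145). Next I'll measure the poses from both cameras.

```bash
python3 - <<'E'
from h import *
print('hold',ctrl.hold_point_z,[a for a in dir(ctrl) if a[0]!='_'])
W=dict(scraper=(600,-212,100,45),flash=(598,-85,80,35),whistle=(450,-178,35,25),tin=(455,-284,40,40))
zlo=dict(scraper=20,flash=20,whistle=14,tin=55)
C={n:cloud(n,np.load(n+'0.npz')['d']) for n in('top','scene')}
for n,P in C.items():
    b=P[(abs(P[:,0]-520)<15)&(abs(P[:,1]+145)<12)];print(n,'bench z',np.median(b[:,2]).round(1))
    for k,(x,y,a,c) in W.items():
        m=(abs(P[:,0]-x)<a)&(abs(P[:,1]-y)<c)&(P[:,2]<90)
        Q=P[m&(P[:,2]>zlo[k])]; A=P[m&(P[:,2]>(5 if k!='tin' else 55))]
        q=cv2.minAreaRect(Q[:,:2].astype(np.float32));w,v=np.linalg.eigh(np.cov(Q[:,:2].T));d=v[:,1]*np.sign(v[0,1])
        print(k,len(Q),'z95',np.percentile(Q[:,2],95).round(1),'mean',Q.mean(0).round(1),'rect',np.round(q[0],1),np.round(q[1]),'pca deg',np.degrees(np.arctan2(d[1],d[0])).round(1),'all x',np.percentile(A[:,0],[1,99]).round(1),'y',np.percentile(A[:,1],[1,99]).round(1))
    m=(abs(P[:,0]-515)<190)&(abs(P[:,1]-245)<190)&(P[:,2]>28)&(P[:,2]<50)
    q=cv2.minAreaRect(P[m][:,:2].astype(np.float32));print('caddy rim rect',q)
E
```

```text
hold 18.700000000000003 ['PlanningError', 'hold_point_z']
top bench z 0.9
scraper 362 z95 31.5 mean [ 568.5 -214.9   28.3] rect [ 569.1 -215.9] [94. 27.] pca deg 5.1 all x [522.5 679.7] y [-239.9 -175.1]
flash 582 z95 36.5 mean [593.  -84.9  30.2] rect [592.4 -85. ] [ 38. 132.] pca deg -8.1 all x [526.8 657.2] y [-109.8  -58. ]
whistle 136 z95 22.5 mean [ 446.4 -176.3   19.6] rect [ 448.7 -175.6] [24. 55.] pca deg -9.0 all x [417.4 475.8] y [-186.5 -162.9]
tin 329 z95 69.1 mean [ 454.7 -288.1   65.7] rect [ 455.3 -289.4] [47. 50.] pca deg -54.0 all x [431.6 478.9] y [-312.6 -265.1]
caddy rim rect ((515.1788330078125, 244.53976440429688), (222.53330993652344, 361.8151550292969), 12.512310028076172)
scene bench z -2.4
scraper 263 z95 30.4 mean [ 577.2 -211.6   27. ] rect [ 573.5 -213.9] [96. 29.] pca deg 4.8 all x [528.7 683.9] y [-238.  -175.2]
flash 493 z95 35.5 mean [602.7 -80.6  29.2] rect [598.  -82.7] [ 36. 137.] pca deg -8.3 all x [532.5 663.1] y [-106.9  -59.2]
whistle 89 z95 21.2 mean [ 452.2 -175.7   18.4] rect [ 453.4 -174.6] [56. 28.] pca deg -10.0 all x [419.4 480.9] y [-188.6 -160.9]
tin 198 z95 68.2 mean [ 463.2 -285.    64. ] rect [ 459.3 -286.9] [50. 51.] pca deg 22.4 all x [434.  483.4] y [-311.  -263.2]
caddy rim rect ((517.3953857421875, 244.46115112304688), (226.81204223632812, 360.04437255859375), 12.918736457824707)
```

```bash
cat >> h.py <<'E'
def to(x,y,z,psi=None):
    """print tool shift (cm) and twist (deg) from measured pose to world x,y,z, tool-x heading psi deg"""
    from scipy.spatial.transform import Rotation as Ro
    s=readout.sense();q=s['ee_rot'];R=Ro.from_quat([q[1],q[2],q[3],q[0]]).as_matrix()
    h=np.degrees(np.arctan2(R[1,0],R[0,0]));d=R.T@(np.array([x,y,z])-s['eef_pos'])/10
    tw=0 if psi is None else (h-psi+180)%360-180
    print('to',(x,y,z,psi),'shift',d.round(2),'twist',round(tw,1),'heading',h.round(1),'j6',round(s['joints'][5],2),'t',s['time_s'])
E
python3 - <<'E'
from h import *
from scipy.optimize import minimize
g=np.mgrid[-20:45:.5,-20:20:.5].reshape(2,-1).T
I=(np.hypot(*g.T)<13)|((g[:,0]>0)&(g[:,0]<40)&(g[:,1]>1)&(g[:,1]<13))
M=g[I]
tiles=[]
for n in('top','scene'):
    a=np.load(n+'0.npz');im=a['im'];hsv=cv2.cvtColor(im,cv2.COLOR_RGB2HSV)
    mk=(hsv[:,:,0]>18)&(hsv[:,:,0]<35)&(hsv[:,:,1]>140)&(hsv[:,:,2]>80)
    v,u=np.nonzero(mk&(a['d']>0));P=world(n,np.c_[u,v],a['d'][v,u])
    s=(abs(P[:,0]-450)<45)&(abs(P[:,1]+176)<30)&(P[:,2]>13);Q=P[s][:,:2]
    from scipy.spatial import cKDTree
    def cost(p):
        c,s_=np.cos(p[2]),np.sin(p[2]);X=M@np.array([[c,s_],[-s_,c]])+p[:2]
        return np.mean(cKDTree(X).query(Q)[0]**2)+np.mean(np.maximum(cKDTree(Q).query(X)[0]-1.3,0)**2)
    r=min((minimize(cost,[*(Q.mean(0)-[10,0]),t],method='Nelder-Mead') for t in np.radians([-40,-20,0,20])),key=lambda r:r.fun)
    print(n,len(Q),r.x[:2].round(1),np.degrees(r.x[2]).round(1),r.fun)
    cu,cv_=int(u[s].mean()),int(v[s].mean());tiles.append(cv2.resize(im[cv_-20:cv_+20,cu-20:cu+20],(400,400),interpolation=cv2.INTER_CUBIC))
save('whis.png',np.hstack(tiles))
to(600,-212,150,5)
E
```

```text
top 130 [ 436.7 -175.4] -22.7 0.07497951450360278
scene 95 [ 439.6 -174.5] -22.7 1.8579623591776364
to (600, -212, 150, 5) shift [44.09 -6.61  8.13] twist 21.7 heading 26.7 j6 -0.22 t 0.6
```

View pics/whis.png

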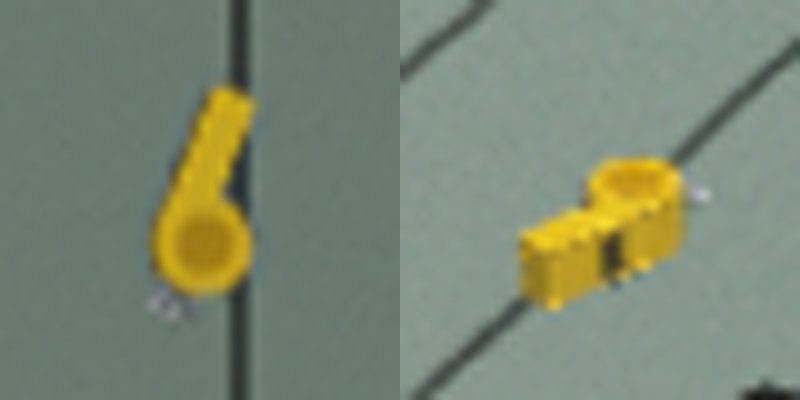

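The left view shows the whistle with its chamber at (205,240) and the mouthpiece up and right. The fitted heading is -23°, and both cameras agree on it. I'm moving above the scraper handle.

Emit:
step_arm --plan "44.1 -6.6 8.1 21.7 60;44.1 -6.6 8.1 21.7 60;44.1 -6.6 8.1 21.7 60;44.1 -6.6 8.1 21.7 60;44.1 -6.6 8.1 21.7 60;44.1 -6.6 8.1 21.7 60;44.1 -6.6 8.1 21.7 60;44.1 -6.6 8.1 21.7 60;44.1 -6.6 8.1 21.7 60;44.1 -6.6 8.1 21.7 60" --grip_force 40

```text
time_s: 1.6
eef_pos: [602.6, -208.5, 148.7]
ee_rot: [-0.001, 0.999, 0.046, -0.0]
force: [0.2, -0.4, 0.4]
grip_width: 0.603
```

Emit:
step_arm --plan "0 0 0 0 60;0 0 0 0 60;0 0 0 0 60"

```text
time_s: 1.9
eef_pos: [599.3, -213.4, 150.9]
ee_rot: [0.0, 0.999, 0.043, 0.0]
force: [0.9, -0.8, -0.3]
grip_width: 0.599
```

```bash
python3 - <<'E'
from h import *
to(600,-212,5,5)
im,d=cams.capture('top');im2,d2=cams.capture('scene')
save('a1.png',np.hstack([cv2.resize(im[130:250,260:420],(400,300)),cv2.resize(im2[120:270,130:330],(400,300))]))
E
```

```text
to (600, -212, 5, 5) shift [ 0.08 -0.14 14.59] twist -0.1 heading 4.9 j6 0.96 t 1.9
```

View pics/a1.png

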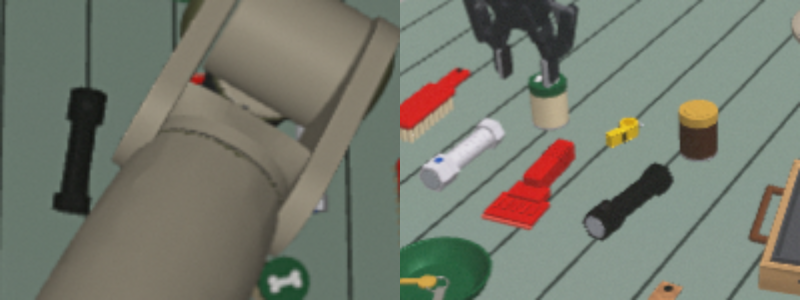

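The right panel shows the open gripper above and behind the scraper handle (about 555,165), with its jaws across the handle. I'm lowering and closing.

Emit:
step_arm --plan "0 0 5 0 60;0 0 9 0 60;0 0 12 0 60;0 0 14.5 0 60;0 0 14.5 0 60;0 0 14.5 0 60;0 0 14.5 0 20;0 0 14.5 0 20;0 0 14.5 0 20;0 0 14.5 0 20"

```text
time_s: 3.0
eef_pos: [601.3, -213.1, 8.1]
ee_rot: [0.001, 0.999, 0.044, 0.002]
force: [-1.2, -1.9, 8.3]
grip_width: 0.298
```

Emit:
step_arm --plan "0 0 0 0 15;0 0 0 0 15;0 0 0 0 15;0 0 -1 0 15;0 0 -1 0 15;0 0 -1 0 15"

```text
time_s: 3.6
eef_pos: [600.4, -212.1, 16.0]
ee_rot: [0.0, 0.999, 0.044, 0.0]
force: [-0.4, -0.7, -0.5]
grip_width: 0.297
```

```bash
python3 - <<'E'
from h import *
s=readout.sense();print(s['grip_width'],s['force'],s['wrist_torque'])
im,d=cams.capture('top');im2,d2=cams.capture('scene')
save('a2.png',cv2.resize(im2[120:240,150:310],(640,480)))
E
```

```text
0.29740150967769796 [-0.44863157 -0.68380246 -0.53908228] [ 0.02840605 -0.04030372  0.02680405]
```

View pics/a2.png

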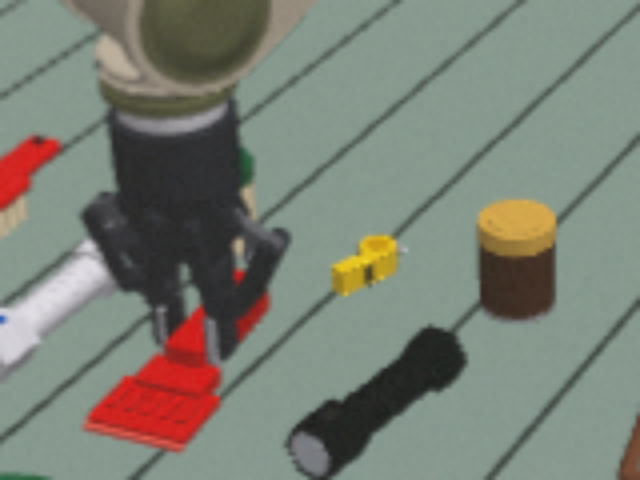

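The scraper is gripped: the opening reads 25 mm, and its handle is between the pads at about (200,320). I'm lifting it and carrying it to the grey bin.

```bash
python3 - <<'E'
from h import *
to(600,-212,120,5);to(534.4,149.2,120,12.7)
E
```

```text
to (600, -212, 120, 5) shift [-1.000e-02  1.000e-02 -1.048e+01] twist -0.0 heading 5.0 j6 0.96 t 3.7
to (534.4, 149.2, 120, 12.7) shift [ -3.4  -36.55 -10.47] twist -7.7 heading 5.0 j6 0.96 t 3.7
```

Emit:
step_arm --plan "0 0 -2 0 15;0 0 -5 0 15;0 0 -8 0 15;0 -2 -10.5 0 15;0 -6 -10.5 0 15;-1 -10 -10.5 -2 15;-1 -14 -10.5 -4 15;-2 -18 -10.5 -6 15;-2 -22 -10.5 -7.7 15;-3 -26 -10.5 -7.7 15"

```text
time_s: 4.7
eef_pos: [547.5, 45.9, 120.2]
ee_rot: [-0.0, 0.994, 0.111, 0.0]
force: [1.3, 0.1, 0.4]
grip_width: 0.294
```

```bash
python3 - <<'E'
from h import *
s=readout.sense();print(s['eef_pos'],s['grip_width'],s['force'])
to(534.4,149.2,120,12.7)
E
```

```text
[547.51855008  45.93007644 120.16810738] 0.2941636569084481 [1.25775513 0.13093037 0.40469922]
to (534.4, 149.2, 120, 12.7) shift [  1.   -10.36   0.02] twist 0.0 heading 12.7 j6 1.22 t 4.7
```

Emit:
step_arm --plan "0.4 -4 0 0 15;0.8 -8 0 0 15;1 -10.4 0 0 15;1 -10.4 0 0 15;1 -10.4 0 0 15;1 -10.4 0 0 15"

```text
time_s: 5.3
eef_pos: [534.7, 147.2, 120.2]
ee_rot: [0.0, 0.994, 0.11, -0.0]
force: [-0.1, 0.1, -1.3]
grip_width: 0.292
```

```bash
python3 - <<'E'
from h import *
to(534.4,149.2,30,12.7)
im,d=cams.capture('top');im2,d2=cams.capture('scene')
save('a3.png',np.hstack([cv2.resize(im[140:290,90:290],(400,300)),cv2.resize(im2[150:300,280:480],(400,300))]))
E
```

```text
to (534.4, 149.2, 30, 12.7) shift [ 0.02 -0.21  9.02] twist -0.1 heading 12.6 j6 1.41 t 5.3
```

View pics/a3.png

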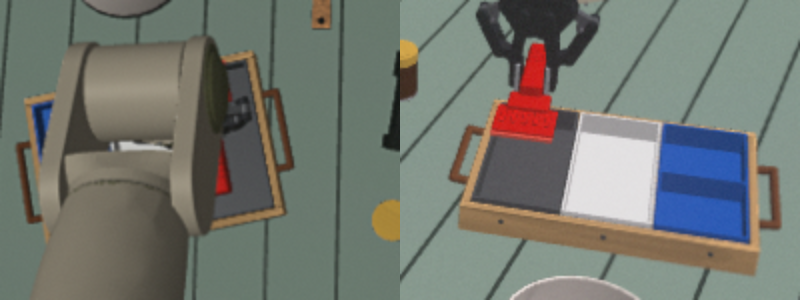

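The scraper hangs level above the grey bin, with its blade at right-panel (525,125). I'm lowering it slowly.

Emit:
step_arm --plan "0 -0.2 3 0 15;0 -0.2 6 0 15;0 -0.2 8.5 0 15;0 -0.2 9.5 0 15;0 -0.2 10 0 15;0 -0.2 10.2 0 15;0 -0.2 10.2 0 15;0 -0.2 10.2 0 15"

```text
time_s: 6.2
eef_pos: [534.8, 150.0, 19.3]
ee_rot: [0.0, 0.994, 0.11, 0.001]
force: [0.6, -0.4, -1.2]
grip_width: 0.298
```

Emit:
step_arm --plan "0 0 0.1 0 15;0 0 0.1 0 15"

```text
time_s: 6.4
eef_pos: [534.8, 150.0, 19.0]
ee_rot: [0.0, 0.994, 0.111, 0.001]
force: [-4.7, -1.1, 10.8]
grip_width: 0.292
```

Contact is felt (11 N), so I'm releasing and rising.

Emit:
step_arm --plan "0 0 -0.05 0 36;0 0 -0.05 0 42;0 0 -0.05 0 45;0 0 -0.05 0 45;0 0 -1.5 0 45;0 0 -4 0 45;0 0 -8 0 45;0 0 -11 0 45;0 0 -11 0 60;0 0 -11 0 60"

```text
time_s: 7.4
eef_pos: [534.2, 150.0, 128.1]
ee_rot: [0.0, 0.994, 0.11, 0.001]
force: [0.0, -0.3, -0.7]
grip_width: 0.602
```

```bash
python3 - <<'E'
from h import *
s=readout.sense();print(s['eef_pos'],s['grip_width'],s['force'])
to(595,-84,130,-8.2)
im2,d2=cams.capture('scene')
save('a4.png',cv2.resize(im2[150:300,280:480],(600,450)))
E
```

```text
[534.20594345 149.98574163 128.12996733] 0.6024344445206439 [ 0.01795133 -0.25455312 -0.65780973]
to (595, -84, 130, -8.2) shift [ 0.79 24.16 -0.18] twist 20.9 heading 12.7 j6 1.41 t 7.4
```

View pics/a4.png

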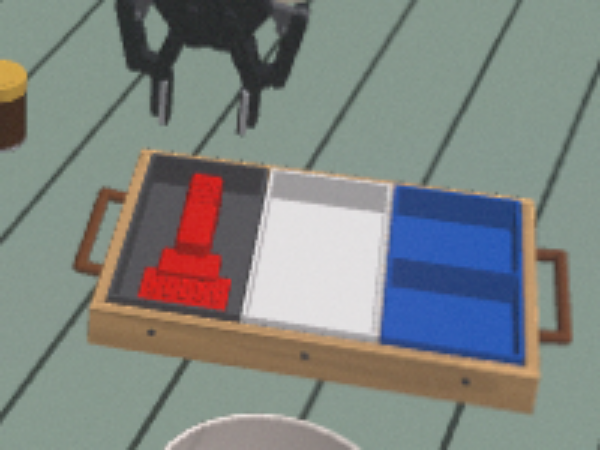

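The scraper lies flat in the grey bin, at about (190,240). Next is the black flashlight.

Emit:
step_arm --plan "0.2 4.5 -0.2 5 60;0.4 9 -0.2 12 60;0.6 14 -0.2 18 60;0.8 19 -0.2 20.9 60;0.8 24.2 -0.2 20.9 60;0.8 24.2 -0.2 20.9 60;0.8 24.2 -0.2 20.9 60;0.8 24.2 -0.2 20.9 60"

```text
time_s: 8.25
eef_pos: [594.6, -83.3, 128.5]
ee_rot: [-0.0, 0.997, -0.071, -0.001]
force: [0.1, 0.1, -0.5]
grip_width: 0.602
```

```bash
python3 - <<'E'
from h import *
to(595,-84,6,-8.2)
E
```

```text
to (595, -84, 6, -8.2) shift [ 0.07  0.07 12.25] twist 0.0 heading -8.2 j6 1.38 t 8.25
```

Emit:
step_arm --plan "0.1 0.1 4 0 60;0.1 0.1 8 0 60;0.1 0.1 11 0 60;0.1 0.1 12.1 0 60;0.1 0.1 12.1 0 60;0.1 0.1 12.1 0 60;0.1 0.1 12.1 0 15;0.1 0.1 12.1 0 15;0.1 0.1 12.1 0 15;0.1 0.1 12.1 0 15" --grip_force 50

```text
time_s: 9.25
eef_pos: [596.8, -85.7, 10.1]
ee_rot: [0.0, 0.997, -0.072, 0.001]
force: [-1.1, 0.0, 6.1]
grip_width: 0.295
```

Emit:
step_arm --plan "0 0 0 0 15;0 0 0 0 15;0 0 0 0 15;0 0 -1 0 15;0 0 -3 0 15;0 0 -3 0 15;0 0 -3 0 15"

```text
time_s: 9.95
eef_pos: [596.0, -85.5, 38.6]
ee_rot: [0.0, 0.997, -0.072, 0.0]
force: [0.0, 0.2, -1.5]
grip_width: 0.29
```

```bash
python3 - <<'E'
from h import *
s=readout.sense();print(s['force'],s['wrist_torque'])
to(516,244.5,130,12.7)
im2,d2=cams.capture('scene')
save('a5.png',cv2.resize(im2[120:270,180:380],(600,450)))
E
```

```text
[ 0.02257691  0.15900576 -1.52747632] [0.03892401 0.08346771 0.0101169 ]
to (516, 244.5, 130, 12.7) shift [-12.63 -31.52  -9.16] twist -20.9 heading -8.2 j6 1.38 t 9.95
```

View pics/a5.png

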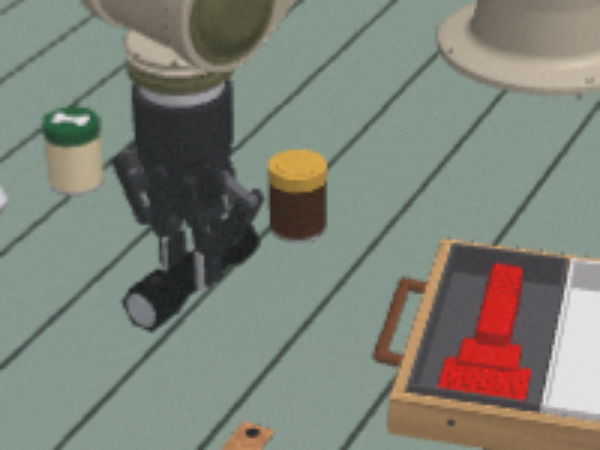

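The flashlight is held and level (head at about 150,300). I'm carrying it to the white bin.

Emit:
step_arm --plan "0 0 -3 0 15;0 0 -6 0 15;-1 -3 -9.2 0 15;-3 -7 -9.2 -3 15;-5 -11 -9.2 -6 15;-7 -15 -9.2 -10 15;-8.5 -19 -9.2 -14 15;-10 -23 -9.2 -17 15;-11.5 -27 -9.2 -20.9 15;-12.4 -30.5 -9.2 -20.9 15"

```text
time_s: 11.0
eef_pos: [515.4, 236.0, 129.5]
ee_rot: [0.0, 0.994, 0.112, -0.001]
force: [0.3, -0.4, -1.2]
grip_width: 0.293
```

Emit:
step_arm --plan "0 0 0 0 15;0 0 0 0 15;0 0 0 0 15"

```text
time_s: 11.3
eef_pos: [516.8, 233.2, 129.8]
ee_rot: [0.0, 0.994, 0.11, -0.0]
force: [-1.4, -0.1, -1.1]
grip_width: 0.294
```

```bash
python3 - <<'E'
from h import *
s=readout.sense();print(s['force'],s['grip_width'])
to(516,244.5,20,12.7)
E
```

```text
[-1.39634111 -0.09267023 -1.11562205] 0.2937644518543803
to (516, 244.5, 20, 12.7) shift [ 0.18 -1.13 10.98] twist -0.1 heading 12.6 j6 1.57 t 11.3
```

Emit:
step_arm --plan "0.2 -1.1 0 0 15;0.2 -1.1 4 0 15;0.2 -1.1 7.5 0 15;0.2 -1.1 9.5 0 15;0.2 -1.1 10.4 0 15;0.2 -1.1 10.8 0 15;0.2 -1.1 10.8 0 15;0.2 -1.1 10.8 0 15"

```text
time_s: 12.1
eef_pos: [517.0, 245.4, 23.4]
ee_rot: [-0.0, 0.994, 0.11, 0.001]
force: [0.2, -1.2, -1.4]
grip_width: 0.293
```

Emit:
step_arm --plan "0 0 0.1 0 15;0 0 0.1 0 15"

```text
time_s: 12.3
eef_pos: [516.6, 245.3, 21.8]
ee_rot: [-0.0, 0.994, 0.11, 0.0]
force: [-0.7, -1.1, -1.8]
grip_width: 0.29
```

Emit:
step_arm --plan "0 0 0.1 0 15;0 0 0.1 0 15"

```text
time_s: 12.5
eef_pos: [516.6, 245.4, 21.1]
ee_rot: [-0.0, 0.994, 0.111, 0.0]
force: [-1.6, -0.2, 4.6]
grip_width: 0.296
```

Emit:
step_arm --plan "0 0 0.05 0 15;0 0 0.05 0 36;0 0 0.05 0 42;0 0 0.05 0 46;0 0 0.05 0 46;0 0 -1.5 0 46;0 0 -4 0 46;0 0 -8 0 46;0 0 -11 0 46;0 0 -11 0 60"

```text
time_s: 13.5
eef_pos: [518.2, 245.8, 134.5]
ee_rot: [-0.001, 0.994, 0.111, 0.004]
force: [0.2, -0.2, 0.1]
grip_width: 0.599
```

```bash
python3 - <<'E'
from h import *
im2,d2=cams.capture('scene')
save('a6.png',cv2.resize(im2[130:280,180:480],(800,400)))
th=np.radians(-22.7);g=np.array([438,-175])+5*np.array([np.cos(th),np.sin(th)])
print(g);to(*g,130,-22.7)
E
```

```text
[ 442.61269045 -176.92953021]
to (np.float64(442.61269044728124), np.float64(-176.9295302116216), 130, -22.7) shift [-16.54  39.57   0.13] twist 35.4 heading 12.7 j6 1.59 t 13.55
```

View pics/a6.png

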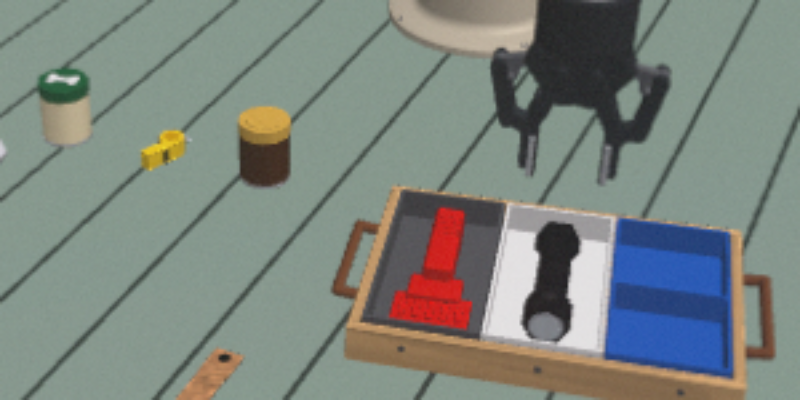

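The flashlight lies in the white bin, at about (552,285). Next is the whistle.

Emit:
step_arm --plan "-1.5 4 0 5 60;-3 8 0 12 60;-5 12.5 0 19 60;-7 17 0 26 60;-9 21.5 0 32 60;-11 26 0 35.4 60;-13 30.5 0 35.4 60;-15 35 0 35.4 60;-16.5 39.6 0 35.4 60;-16.5 39.6 0 35.4 60" --grip_force 25

```text
time_s: 14.55
eef_pos: [441.2, -181.8, 129.2]
ee_rot: [0.0, 0.98, -0.2, -0.001]
force: [0.9, 0.6, 0.4]
grip_width: 0.599
```

Emit:
step_arm --plan "0 0 0 0 60;0 0 0 0 60;0 0 0 0 60"

```text
time_s: 14.85
eef_pos: [442.4, -176.0, 129.9]
ee_rot: [-0.0, 0.981, -0.196, -0.0]
force: [-0.7, -0.7, 0.7]
grip_width: 0.599
```

```bash
python3 - <<'E'
from h import *
to(442.6,-177,6,-22.7)
im2,d2=cams.capture('scene')
save('a7.png',cv2.resize(im2[100:220,170:330],(640,480)))
E
```

```text
to (442.6, -177, 6, -22.7) shift [ 0.07  0.09 12.39] twist 0.1 heading -22.6 j6 1.34 t 14.85
```

View pics/a7.png

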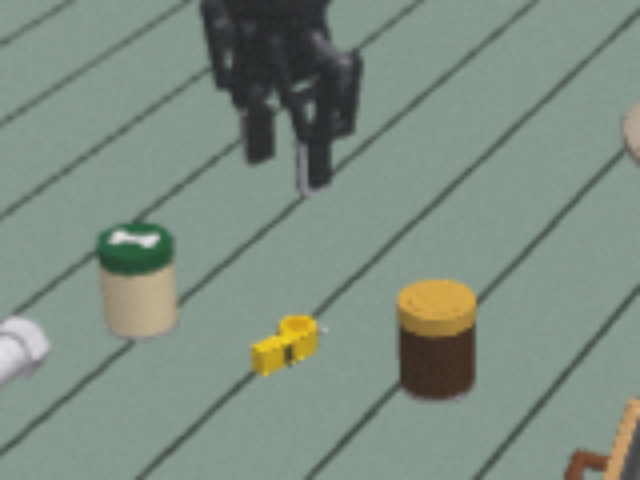

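The jaws (285,170) are above the whistle (285,340) and clear of the grease tin. I'm lowering.

Emit:
step_arm --plan "0 0 4 0 60;0 0 8 0 60;0 0 11 0 60;0 0 12.3 0 60;0 0 12.3 0 60;0 0 12.3 0 60;0 0 12.3 0 15;0 0 12.3 0 15;0 0 12.3 0 15;0 0 12.3 0 15"

```text
time_s: 15.9
eef_pos: [442.9, -177.5, 8.3]
ee_rot: [0.0, 0.98, -0.197, 0.001]
force: [0.3, 2.4, 7.4]
grip_width: 0.288
```

Emit:
step_arm --plan "0 0 0 0 15;0 0 0 0 15;0 0 0 0 15;0 0 -1 0 15;0 0 -3 0 15;0 0 -3 0 15;0 0 -3 0 15"

```text
time_s: 16.6
eef_pos: [442.4, -177.4, 37.6]
ee_rot: [0.0, 0.98, -0.197, 0.0]
force: [0.5, 0.8, -0.5]
grip_width: 0.294
```

```bash
python3 - <<'E'
from h import *
to(442.6,-177,130,-22.7)
im2,d2=cams.capture('scene')
save('a8.png',cv2.resize(im2[120:240,170:330],(640,480)))
E
```

```text
to (442.6, -177, 130, -22.7) shift [ 0.01 -0.04 -9.24] twist -0.0 heading -22.7 j6 1.34 t 16.6
```

View pics/a8.png

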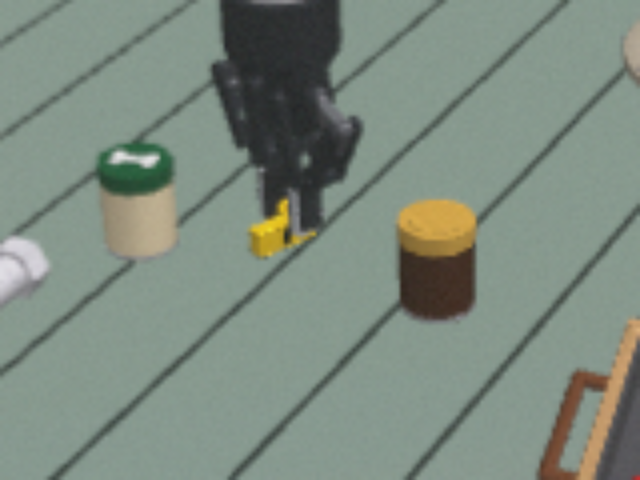

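The whistle is held, with its mouthpiece visible at (268,238). I'm carrying it to the far compartment of the blue bin.

Emit:
step_arm --plan "0 0 -3 0 15;0 0 -6 0 15;0 0 -9.2 0 15"

```text
time_s: 16.95
eef_pos: [441.8, -177.0, 129.5]
ee_rot: [-0.0, 0.98, -0.197, -0.001]
force: [0.2, 0.9, -0.2]
grip_width: 0.286
```

```bash
python3 - <<'E'
from h import *
to(533.7,347.9,130,12.7)
E
```

```text
to (533.7, 347.9, 130, 12.7) shift [-11.79 -51.97  -0.  ] twist -35.4 heading -22.7 j6 1.34 t 16.95
```

Emit:
step_arm --plan "-1 -4 0 -4 15;-2 -8 0 -8 15;-3 -12 0 -12 15;-4 -16 0 -16 15;-5 -20 0 -20 15;-6 -24 0 -24 15;-7 -28 0 -28 15;-8 -32 0 -32 15;-9 -36 0 -35.4 15;-10 -41 0 -35.4 15"

```text
time_s: 17.95
eef_pos: [507.8, 239.8, 128.5]
ee_rot: [0.0, 0.994, 0.111, -0.001]
force: [1.5, -0.5, 0.5]
grip_width: 0.285
```

```bash
python3 - <<'E'
from h import *
to(533.7,347.9,130,12.7)
E
```

```text
to (533.7, 347.9, 130, 12.7) shift [ 4.91 -9.97 -0.16] twist 0.0 heading 12.7 j6 1.58 t 17.95
```

Emit:
step_arm --plan "2 -4 0 0 15;4 -8 0 0 15;4.9 -10 0 0 15;4.9 -10 0 0 15;4.9 -10 0 0 15;4.9 -10 0 0 15"

```text
time_s: 18.55
eef_pos: [533.9, 345.8, 128.9]
ee_rot: [0.0, 0.994, 0.11, -0.0]
force: [-0.9, 0.3, -0.6]
grip_width: 0.29
```

```bash
python3 - <<'E'
from h import *
to(533.7,347.9,20,12.7)
E
```

```text
to (533.7, 347.9, 20, 12.7) shift [ 0.03 -0.22 10.89] twist -0.1 heading 12.6 j6 1.74 t 18.55
```

Emit:
step_arm --plan "0 -0.2 4 0 15;0 -0.2 7.5 0 15;0 -0.2 9.5 0 15;0 -0.2 10.4 0 15;0 -0.2 10.8 0 15;0 -0.2 10.8 0 15;0 -0.2 10.8 0 15"

```text
time_s: 19.25
eef_pos: [534.3, 348.9, 22.6]
ee_rot: [-0.0, 0.994, 0.11, 0.001]
force: [-0.3, 0.1, -0.7]
grip_width: 0.29
```

Emit:
step_arm --plan "0 0 0.1 0 15;0 0 0.1 0 15"

```text
time_s: 19.45
eef_pos: [533.8, 348.9, 20.8]
ee_rot: [-0.0, 0.994, 0.111, 0.0]
force: [-0.1, 0.0, -0.4]
grip_width: 0.286
```

Emit:
step_arm --plan "0 0 0.1 0 15;0 0 0.1 0 15"

```text
time_s: 19.65
eef_pos: [533.7, 348.9, 19.5]
ee_rot: [-0.0, 0.994, 0.111, 0.0]
force: [-0.5, -0.8, 0.5]
grip_width: 0.29
```

Emit:
step_arm --plan "0 0 0.1 0 15;0 0 0.1 0 15"

```text
time_s: 19.85
eef_pos: [533.7, 348.9, 19.4]
ee_rot: [-0.0, 0.994, 0.111, 0.0]
force: [-3.2, -1.2, 8.7]
grip_width: 0.292
```

Contact is felt, so I'm releasing.

Emit:
step_arm --plan "0 0 -0.05 0 36;0 0 -0.05 0 42;0 0 -0.05 0 45;0 0 -0.05 0 45;0 0 -1.5 0 45;0 0 -4 0 45;0 0 -8 0 45;0 0 -11 0 45;0 0 -13 0 95;0 0 -13 0 95"

```text
time_s: 20.85
eef_pos: [534.8, 349.4, 152.6]
ee_rot: [-0.001, 0.994, 0.111, 0.003]
force: [0.4, -0.5, -0.4]
grip_width: 0.776
```

```bash
python3 - <<'E'
from h import *
im2,d2=cams.capture('scene')
save('a9.png',cv2.resize(im2[130:280,180:480],(800,400)))
to(457,-287,150,10);to(457,-287,150,-10)
E
```

```text
to (457, -287, 150, 10) shift [-21.49  60.36  -0.09] twist 2.7 heading 12.7 j6 1.74 t 20.9
to (457, -287, 150, -10) shift [-21.49  60.36  -0.09] twist 22.7 heading 12.7 j6 1.74 t 20.9
```

View pics/a9.png

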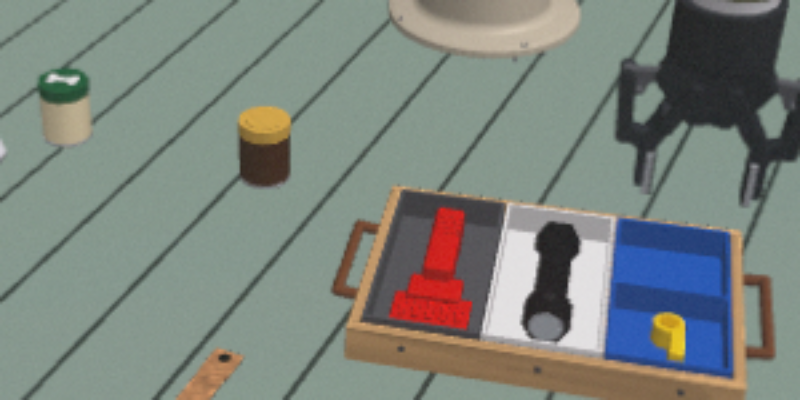

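The whistle lies in the far blue compartment, at about (670,335). Next is the treat tin.

Emit:
step_arm --plan "-1.6 4.5 0 0 95;-3.2 9 0 0 95;-4.8 13.5 0 0 95;-6.4 18 0 0 95;-8 22.5 0 0 95;-9.6 27 0 0 95;-11.2 31.5 0 0 95;-12.8 36 0 0 95;-14.4 40.5 0 0 95;-16 45 0 0 95" --grip_force 40

```text
time_s: 21.9
eef_pos: [475.2, -126.9, 147.5]
ee_rot: [-0.001, 0.994, 0.11, -0.001]
force: [1.6, -0.6, -0.3]
grip_width: 0.955
```

```bash
python3 - <<'E'
from h import *
to(457,-288,150,12.7)
E
```

```text
to (457, -288, 150, 12.7) shift [-5.32 15.31 -0.26] twist -0.0 heading 12.7 j6 0.85 t 21.9
```

Emit:
step_arm --plan "-1.6 4.5 0 0 95;-3.2 9 0 0 95;-4.5 13 0 0 95;-5.3 15 0 0 95;-5.3 15 0 0 95;-5.3 15 0 0 95;-5.3 15 0 0 95"

```text
time_s: 22.6
eef_pos: [457.6, -282.1, 147.9]
ee_rot: [-0.0, 0.994, 0.111, -0.0]
force: [-1.0, 0.3, -0.6]
grip_width: 0.951
```

```bash
python3 - <<'E'
from h import *
to(457,-288,32,12.7)
im2,d2=cams.capture('scene')
save('a10.png',cv2.resize(im2[80:230,120:320],(600,450)))
E
```

```text
to (457, -288, 32, 12.7) shift [-0.19  0.58 11.59] twist 0.1 heading 12.8 j6 0.58 t 22.6
```

View pics/a10.png

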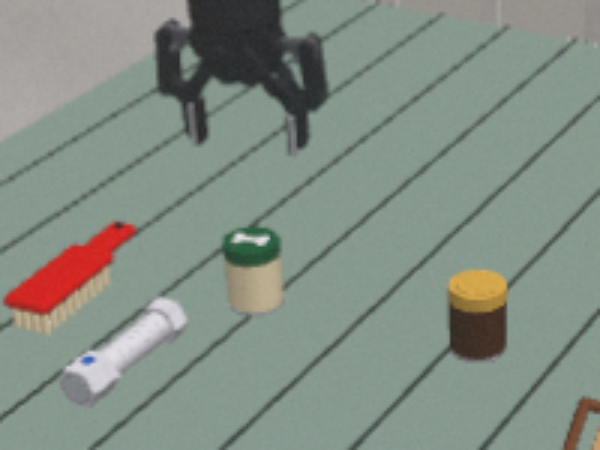

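The jaws (195–300,140) straddle the tin (253,270). I'm lowering and gripping.

Emit:
step_arm --plan "-0.2 0.6 0 0 95;-0.2 0.6 3 0 95;-0.2 0.6 6 0 95;-0.2 0.6 9 0 95;-0.2 0.6 11 0 95;-0.2 0.6 11.7 0 95;-0.2 0.6 11.7 0 95;-0.2 0.6 11.7 0 70;-0.2 0.6 11.7 0 45;-0.2 0.6 11.7 0 45"

```text
time_s: 23.65
eef_pos: [457.5, -290.1, 32.7]
ee_rot: [0.001, 0.994, 0.111, 0.001]
force: [-0.7, 1.1, 5.2]
grip_width: 0.573
```

Emit:
step_arm --plan "0 0 0 0 45;0 0 0 0 45;0 0 0 0 45;0 0 0 0 45"

```text
time_s: 24.05
eef_pos: [457.5, -290.1, 32.7]
ee_rot: [0.001, 0.994, 0.111, 0.001]
force: [-1.6, 0.4, 5.7]
grip_width: 0.578
```

Emit:
step_arm --plan "0 0 -1 0 45;0 0 -3 0 45;0 0 -6 0 45;0 0 -9 0 45;0 0 -11 0 45;0 0 -11 0 45;0 0 -11 0 45"

```text
time_s: 24.75
eef_pos: [456.8, -289.5, 141.2]
ee_rot: [0.0, 0.994, 0.11, 0.0]
force: [-0.1, -0.1, -1.5]
grip_width: 0.572
```

```bash
python3 - <<'E'
from h import *
s=readout.sense();print(s['force'],s['wrist_torque'])
to(447.9,328.5,140,12.7)
im2,d2=cams.capture('scene')
save('a11.png',cv2.resize(im2[80:230,120:320],(600,450)))
E
```

```text
[-0.14195802 -0.13313903 -1.45432045] [ 0.0616136  -0.0021182  -0.02750995]
to (447.9, 328.5, 140, 12.7) shift [ 12.71 -60.48   0.12] twist -0.0 heading 12.7 j6 0.57 t 24.75
```

View pics/a11.png

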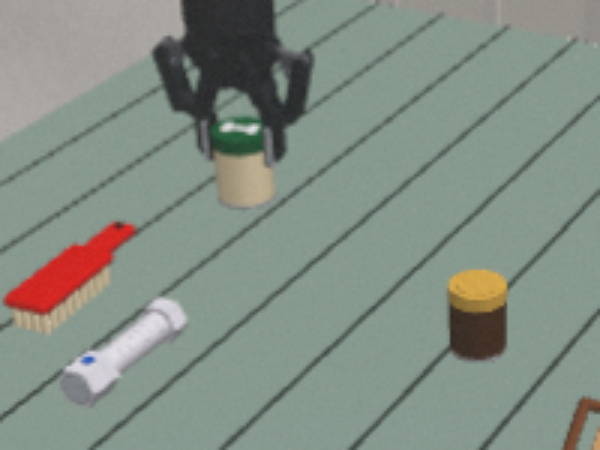

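The tin is held upright (245,165). I'm carrying it to the near blue compartment.

Emit:
step_arm --plan "0.6 -3 0 0 45;1.4 -7 0 0 45;2.3 -11 0 0 45;3.2 -15 0 0 45;4 -19 0 0 45;4.8 -23 0 0 45;5.7 -27 0 0 45;6.5 -31 0 0 45;7.4 -35 0 0 45;8.2 -39 0 0 45"

```text
time_s: 25.8
eef_pos: [450.4, 110.5, 140.3]
ee_rot: [-0.0, 0.994, 0.11, -0.001]
force: [0.1, 0.1, -1.4]
grip_width: 0.572
```

```bash
python3 - <<'E'
from h import *
to(447.9,328.5,140,12.7)
E
```

```text
to (447.9, 328.5, 140, 12.7) shift [  4.54 -21.32   0.03] twist -0.0 heading 12.7 j6 1.34 t 25.8
```

Emit:
step_arm --plan "0.8 -4 0 0 45;1.6 -8 0 0 45;2.5 -12 0 0 45;3.4 -16 0 0 45;4.2 -19.5 0 0 45;4.5 -21 0 0 45;4.5 -21 0 0 45;4.5 -21 0 0 45;4.5 -21 0 0 45;4.5 -21 0 0 45"

```text
time_s: 26.8
eef_pos: [449.3, 322.6, 141.3]
ee_rot: [0.0, 0.994, 0.11, -0.0]
force: [-0.1, -0.3, -0.3]
grip_width: 0.57
```

```bash
python3 - <<'E'
from h import *
to(447.9,328.5,44,12.7)
im2,d2=cams.capture('scene')
save('a12.png',cv2.resize(im2[130:280,290:490],(600,450)))
E
```

```text
to (447.9, 328.5, 44, 12.7) shift [-0.01 -0.61  9.73] twist -0.1 heading 12.6 j6 1.76 t 26.8
```

View pics/a12.png

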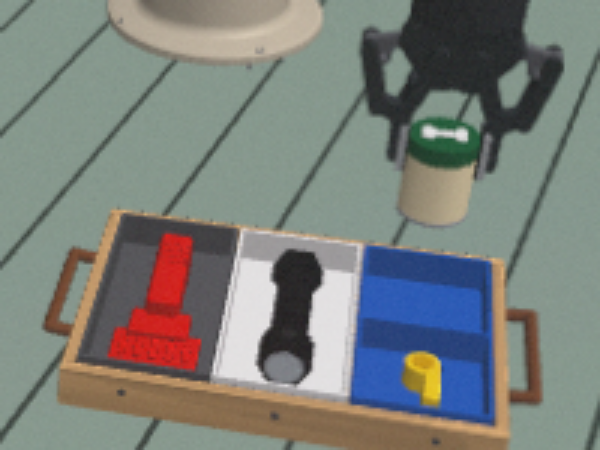

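The tin hangs upright above the near compartment. I'm lowering it.

Emit:
step_arm --plan "0 -0.6 0 0 45;0 -0.6 3 0 45;0 -0.6 6 0 45;0 -0.6 8 0 45;0 -0.6 9.2 0 45;0 -0.6 9.6 0 45;0 -0.6 9.6 0 45;0 -0.6 9.6 0 45"

```text
time_s: 27.65
eef_pos: [448.3, 329.8, 46.3]
ee_rot: [-0.0, 0.994, 0.111, 0.001]
force: [0.6, -0.3, -0.4]
grip_width: 0.576
```

Emit:
step_arm --plan "0 0 0.1 0 45;0 0 0.1 0 45"

```text
time_s: 27.85
eef_pos: [447.9, 329.6, 44.8]
ee_rot: [-0.0, 0.994, 0.11, 0.0]
force: [-0.3, -0.3, -1.1]
grip_width: 0.574
```

Emit:
step_arm --plan "0 0 0.1 0 45;0 0 0.1 0 45"

```text
time_s: 28.05
eef_pos: [447.9, 329.6, 43.7]
ee_rot: [-0.0, 0.994, 0.11, 0.0]
force: [-0.4, -0.6, 2.7]
grip_width: 0.575
```

Emit:
step_arm --plan "0 0 0.05 0 45;0 0 0.05 0 45"

```text
time_s: 28.25
eef_pos: [448.0, 329.6, 43.7]
ee_rot: [-0.0, 0.994, 0.111, 0.0]
force: [-1.7, -0.7, 7.7]
grip_width: 0.572
```

Emit:
step_arm --plan "0 0 0 0 65;0 0 0 0 72;0 0 0 0 80;0 0 0 0 80;0 0 -1.5 0 80;0 0 -4 0 80;0 0 -8 0 80;0 0 -12 0 80;0 0 -16 0 80;0 0 -16 0 80"

```text
time_s: 29.25
eef_pos: [449.5, 330.4, 208.2]
ee_rot: [-0.002, 0.994, 0.111, 0.005]
force: [0.8, -0.7, 0.0]
grip_width: 0.804
```

Emit:
step_arm --plan "0 4 0 0 80;0 8 0 0 80;0 12 0 0 80;0 17 0 0 80;0 22 0 0 80;0 27 0 0 80;0 32 0 0 80;0 37 0 0 80;0 37 0 0 80;0 37 0 0 80"

```text
time_s: 30.25
eef_pos: [528.8, -32.2, 202.0]
ee_rot: [-0.0, 0.994, 0.109, -0.001]
force: [-0.1, 1.0, -1.0]
grip_width: 0.8
```

```bash
python3 - <<'E'
from h import *
s=readout.sense();print(s['time_s'],s['eef_pos'],s['force'])
im,d=cams.capture('top');im2,d2=cams.capture('scene')
P=cloud('top',d);m=(np.hypot(P[:,0]-448,P[:,1]-329)<40)&(P[:,2]>60);Q=P[m];print('tin top',np.median(Q,0),Q[:,2].std())
save('fin.png',np.vstack([cv2.resize(im2[110:290,110:490],(760,360)),cv2.resize(im[150:260,90:470],(760,220))]))
E
```

```text
30.25 [528.80442181 -32.20712298 202.02115908] [-0.10100121  0.97244344 -1.00403414]
tin top [447.18256364 327.70748455  77.64848086] 3.9930074685061308
```

View pics/fin.png

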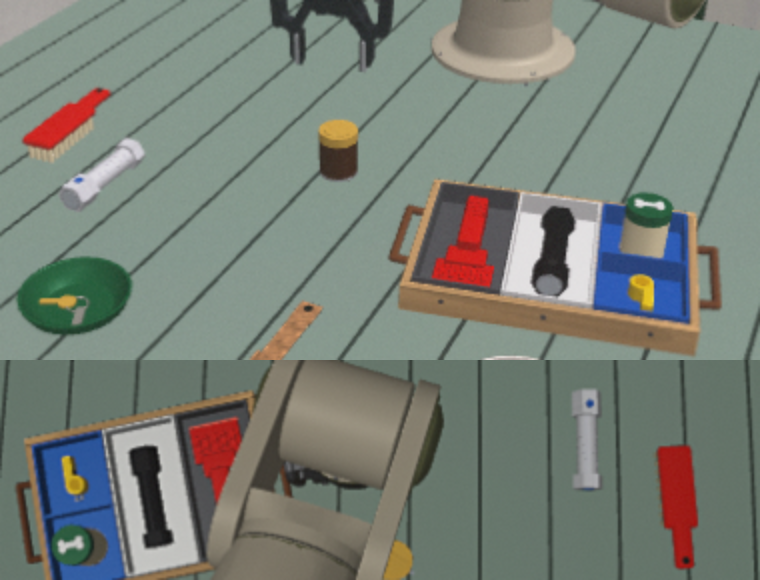

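All four items are in place (tin at 645,220, whistle at 640,290, flashlight at 555,250, scraper at 470,240). The brush, silver flashlight and grease tin are where they were. I'm handing in the job.

```bash
python3 -c "
from h import *
print(workorder.finish_job())"
```

```text
the job is handed in; nothing more can be done
None
```

The caddy is packed and the job is handed in, at about 30 s of robot time against the 109 s limit. I worked in the order you gave:
- **Ice scraper:** flat in the grey bin.
- **Black flashlight:** in the white bin.
- **Dog whistle:** in the far compartment of the blue bin.
- **Treat tin:** upright in the near compartment of the blue bin.

Each item was lowered until light contact was felt (up to about 11 N), then released.

The last pictures from both cameras show all four items in place, and the boot brush, silver flashlight and grease tin look unmoved. The tin's top measured 78 mm above the bench against 76 mm expected, which is within the calibration error. No checks failed. The two cameras disagreed by 2–5 mm on positions, so I used values between the two.

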